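# Slide a tray home in the slide scanner and start the scan

### The arm

A 7-joint arm with a two-finger parallel gripper is mounted at the origin on the work surface. World frame = base frame: x ahead of the robot, y to its left, z up, the work surface at z = 0. Lengths are in m, angles in rad, forces in N, time in s.
With the tool pointing down it reaches from about 0.4 to 0.9 m from the base axis. Payload 5.6 kg.
Tool frame: the origin (TCP) lies midway between the tips of the shut fingers; the grasp point (between the pads) lies 19 mm behind it; z points along the fingers, y is the line along which they close (so a half turn about z gives the same grasp; the last joint's range is limited). The gripper opens to 92 mm and grips with 3 to 60 N. Pads are 20 mm wide; open, the fingers measure 128 mm over their backs; the gripper's body (75 mm by 189 mm) begins 69 mm behind the grasp point.
Start: joints at [-1.356, 0.468, -0.012, 1.603, 0.006, 1.071, -0.056], TCP at [0.166, 0.629, 0.215] pointing down, gripper open.
Joint ranges: [-2.53, 2.53], [-0.31, 2.02], [-1.57, 1.55], [0.28, 2.44], [-1.29, 4.43], [0.15, 1.84], [-2.92, 2.92]. Speed limits (rad/s): [2.57, 2.57, 3.14, 3.14, 3.14, 3.14, 3.14].

### API

Orientations are given as a rotation vector (axis times angle).
In Python, from bench import bot gives the robot as it stands. The module is installed in compiled form; this text tells all that it offers.
- The arm moves only by the shell command python3 -m jog 'ROWS'. ROWS is JSON, a list that holds one entry, the list of rows, each a list of 7 numbers: the finger opening in cm, from 0 to 9.19, then the shift along the world's x, y, z in cm, then the turn, a rotation vector about the world's x, y, z in rad. In form: [[[claw, tx, ty, tz, ax, ay, az], ...]]. A call has 1 to 8 rows; each row is the pose to reach, as a shift and turn from the pose commanded when the call began; what a row does not reach only later rows make up. A row lasts 1/12 s, in which the tool goes at most 41.7 mm and 7.16 degrees, less where a joint would pass 70% of its speed; a pose out of reach is approached as far as the arm can. A call with a gripper value outside its range is refused whole. The fingers move at their own pace and stop on an object; the grip force is fixed at half the most. Time passes only in rows, so rows that repeat a pose let the fingers close. It gives the time, the measured TCP pose, the force, the opening and the grip force at its end, in the units of the state.
- bot.observe(): the state, without advancing time (a new reading comes with each control period).
- bot.snapshot(name): name is "side" or "top"; returns a dict with "img" (384x512x3 uint8, red, green, blue), "z_map" (384x512 float32, m along the optical axis (not along the pixel's ray), 0 where there is no reading), "fx", "fy", "cx", "cy" (pixels), "camera_from_world" (4x4, takes a point from world to camera coordinates). Camera axes: x right, y down, z forward; pixel columns grow to the right and rows downward; lengths in m; the calibration is good to about 2 mm. A picture is of the moment at which its call begins.
- bot.job_done(): hands the job in; it is judged then, once.
Trained networks look in the newest picture that a camera, given by its name, has taken for a name from the list of things; names that differ only in an ending like _2 or _b are one class to them, and where a whole thing is asked for, a point or a joint stands for the part that bears it (a point fixed in the world has none). Each returns a list of dicts, best first, with "conf" (0 to 1); they miss things now and then, are a little off and sometimes report something else, mostly with a low value. They report only what shows in the picture. A call takes as long as a camera call. They do not tell look-alikes from the thing itself.
- bot.cut_out(camera, name): "mask" (384x512 bool, what is visible of it) and "box" ([centre column, centre row, width, height] in pixels, round what is visible of it).
The state is a dict: "clock": time; "joints": joint angles; "qd": joint speeds; "tau": joint torques, N m; "ee_pos": TCP position; "ee_rot": TCP orientation; "contact_force": force on the tool from outside, world axes, zero at the start; "ft_torque": the same for the moment, N m; "gripper_width": finger opening in m; "finger_force": force on a finger pad.
Only numpy, scipy, OpenCV 4.12 (cv2) and the standard library are available. Lean on these libraries where they do the work, as an engineer would, in place of code of your own. Each camera call takes 0.05 s, during which the arm holds its last target. There are 200 camera calls.

### The job

With the fingertips, push the blue slide tray along its rails towards the scanner until it drops into the locating notches, then press the scanner's green button all the way down and let it go. The tray is only pushed, never lifted or tipped up, the button must not be pressed before the tray is home, and everything else on the bench is left where it stands.

Things in the scene. Friction and masses are not known exactly. Their poses are not given: they have to be found in the camera images.
- dock: Scanner with loading rails, fixed on the bench. Origin on the bench, under the middle of the tray's home place; x = push direction, z up. Base plate (top 10 mm up) with two steel rails along x (tops 26 mm up, x -230 to +90 mm, 15 mm wide, at y -52.5 and +52.5 mm); dark side guides outside them (to y -66 and +66 mm, 34 mm tall). Between the rails the floor is flat and open above.
- short_notches (a point): Midpoint between the two short notches, one in each rail (dock x = -42 mm), at the height of their yellow floors (18 mm above the bench). Each is 14 mm long, square-walled and 8 mm deep. The tray's rear ears belong here.
- long_notches (a point): Midpoint between the two long notches, one in each rail (dock x = +35 mm), at floor height (18 mm above the bench), 34 mm long, 8 mm deep, partly under the hood. The tray's front ears belong here.
- hood_top (a point): Centre of the top of the cream scanner hood, 100 mm above the bench. The hood is 135 mm long along dock x (dock x +35 to +170 mm) and 200 mm wide. The tray's front end goes into the slot under it (slot roof 50 mm above the bench).
- tray: Loose blue tray with three slides, 0.3 to 0.5 kg. Origin at the centre of its underside, axes as the dock's. Board 110 (x) x 84 x 10 mm; side ears ride on the rails. Starts 60 to 115 mm short of home, underside 26 mm above the bench. Only at home (within 2 mm of dock x = 0) do all ears drop 8 mm into the notches by its weight, and it then stops firmly. It slides at about 1 to 4 N.
- tray_push (a point): Where to push: middle of the tray's rear face (facing dock -x; 55 mm behind the tray's origin, 20 mm above its underside). The face is upright and flat: the board's edge and above it a lip 60 mm wide reaching 42 mm above the underside. Pushed low, near the board, the tray stays level. x points in the push direction, z up.
- scan_button (a joint): Travel of the green button: 0 up, 0.006 m fully down; a spring pushes it back up. Fully down takes about 5 N.
- scan_button_top (a point): Centre of the top face of the round green button, 32 mm across, on top of the hood; it is pressed straight down.
- oil_bottle: Bystander: brown glass immersion-oil dropper bottle, 32 mm across, 75 mm tall. Origin at the centre of its underside.
- stain_jar: Bystander: violet jar with a white lid, 56 mm across, 75 mm tall. Origin at the centre of its underside.
- slide_box: Bystander: orange and white slide box, 90 x 110 x 36 mm. Origin at the centre of its underside.
- petri_dish: Bystander: shallow glass dish, 90 mm across, 16 mm tall. Origin at the centre of its underside.
- tweezers: Bystander: steel tweezers lying flat, 136 mm long. Origin at the centre of its underside.
- beaker: Bystander: glass beaker, 68 mm across, 85 mm tall. Origin at the centre of its underside.
- notebook: Bystander: navy notebook lying flat, 150 x 210 x 12 mm. Origin at the centre of its underside.
Mind the look-alikes: they are no part of the job. Leave any pink or yellow look-alike of the tray alone.

How it is judged:
On the way, in this order (a step that is already met when the one before it is completed fails the run):
1. the tray has dropped into the locating notches (x of tray in the frame of dock between -0.005 and 0.005 m and z of tray in the frame of dock below 0.0215 m and angle between the z axis of tray and the z axis of dock, either way round below 0.05 rad), for 0.2 s.
2. the green button is pressed down (value of joint scan_button above 0.004 m), for 0.04 s.
At the end, for the whole second after the job is handed in: The tray lies level in the notches (within 5 mm of home along the rails, its underside less than 21.5 mm above the bench where 18 mm is home and 26 mm is on top of the rails, tilted under 0.05 rad) and at rest; the button has been pressed more than 4 mm after that and has come back up (under 2 mm) (all of step 1 and linear speed of tray below 0.01 m/s and value of joint scan_button below 0.002 m); the robot touches nothing.
It fails at once if the tray is lifted off the rails (underside of its centre more than 35 mm above the bench, 26 mm being on the rails) (height (world z) of tray above 0.035 m).
It fails at once if the tray is tipped by more than 0.25 rad (angle between tray's own z axis and vertical above 0.25 rad).
It fails at once if the button is pressed (over 3 mm) while the tray is still up on the rails (value of joint scan_button above 0.003 m and not (x of tray in the frame of dock between -0.005 and 0.005 m and z of tray in the frame of dock below 0.0215 m and angle between the z axis of tray and the z axis of dock, either way round below 0.05 rad)).
It fails at once if a bystander is moved by more than 30 mm (distance of any of oil_bottle, stain_jar, slide_box, petri_dish, tweezers, beaker, notebook from where it was at the start of the episode above 0.03 m).
It also fails if it takes over 45 s, if anything falls off the work surface, if the arm or the gripper's body presses on something with over 40 N, if the wrist force passes 120 N, or if a joint passes its speed limit or range.

## Working session

There is one attempt and no reset: what is moved stays moved. The work goes in short steps, Python scripts to look and compute and a shell command to move; the robot and the scene stay as the last step left them, time stands still between calls to the robot, and variables do not carry over. Pictures are saved under pics/ and viewed, at most 10 in all, crops included, and the job is handed in when it is done.

```bash
mkdir -p pics
cat > h.py <<'E'
from bench import bot
import numpy as np, cv2
def snap(c):
    return bot.snapshot(c)
def pts(s,mask):
    v,u=np.nonzero(mask&(s["z_map"]>0)); z=s["z_map"][v,u]
    p=np.c_[(u-s["cx"])/s["fx"]*z,(v-s["cy"])/s["fy"]*z,z,np.ones(len(z))]
    return (p@np.linalg.inv(s["camera_from_world"]).T)[:,:3]
def save(s,n): cv2.imwrite("pics/"+n,s["img"][:,:,::-1])
E
python3 - <<'E'
from h import *
np.set_printoptions(precision=4,suppress=True)
o=bot.observe(); print(o["clock"],o["ee_pos"],o["ee_rot"],o["contact_force"])
ims=[]
for c in ("top","side"):
    s=snap(c); save(s,c+"0.png")
    for n in ("dock","tray","scan_button","oil_bottle","stain_jar","slide_box","petri_dish","tweezers","beaker","notebook"):
        for d in bot.cut_out(c,n)[:3]:
            p=pts(s,d["mask"]); print(c,n,round(d["conf"],2),np.array(d["box"]).round(),p.shape[0], np.median(p,0) if len(p) else'', p.min(0),p.max(0))
E
```

```text
0.0 [0.1657 0.6279 0.2136] [-0.4039 -3.1154  0.0028] [ 0.5208  0.1085 -0.4327]
top dock 0.59 [276. 196. 140.  69.] 6026 [0.5392 0.0033 0.0964] [ 0.443  -0.2792 -0.0069] [0.6423 0.1404 0.1278]
top tray 0.91 [302. 200.  40.  41.] 1202 [ 0.5374 -0.1482  0.0372] [ 0.4803 -0.2071  0.0113] [ 0.5976 -0.0954  0.0765]
top tray 0.91 [383. 172.  46.  43.] 1205 [ 0.6168 -0.3934  0.0112] [ 0.5612 -0.4565 -0.0044] [ 0.6784 -0.3296  0.0476]
top tray 0.62 [332. 122.  45.  47.] 1185 [ 0.7812 -0.2502  0.0114] [ 0.7091 -0.3162 -0.0048] [ 0.849  -0.1778  0.0511]
top oil_bottle 0.66 [276. 199. 137.  70.] 6111 [0.5395 0.0055 0.0962] [ 0.4391 -0.2759 -0.0089] [0.6544 0.1429 0.1278]
top oil_bottle 0.54 [331. 235.  11.  14.] 136 [ 0.4219 -0.2322  0.0486] [ 0.4049 -0.26   -0.0056] [ 0.4383 -0.2193  0.0786]
top stain_jar 0.53 [282. 248.  19.  16.] 298 [ 0.3951 -0.0857  0.0741] [ 0.3656 -0.1139 -0.0043] [ 0.4211 -0.0606  0.0827]
top stain_jar 0.22 [274. 197. 132.  72.] 6016 [0.5398 0.003  0.0963] [ 0.4391 -0.2731 -0.0087] [0.6579 0.1397 0.1278]
top slide_box 0.74 [418. 226.  36.  26.] 1191 [ 0.4527 -0.483   0.0
[... 2242 characters left out ...]
[276. 238.  54.  27.] 1092 [ 0.5318 -0.1584  0.0367] [ 0.4789 -0.2097  0.0093] [ 0.5984 -0.0958  0.0706]
side tweezers 0.67 [237. 263.  18.  26.] 351 [ 0.4164 -0.2456  0.0379] [ 0.4024 -0.2554 -0.0032] [ 0.4505 -0.1376  0.0771]
side tweezers 0.58 [264. 222. 107. 116.] 5764 [ 0.529  -0.0068  0.0339] [ 0.4383 -0.2742 -0.0033] [0.6391 0.3152 0.1248]
side beaker 0.8 [173. 149.  21.  31.] 459 [0.3476 0.3969 0.0593] [0.3162 0.3804 0.0009] [0.3872 0.6458 0.0868]
side notebook 0.62 [221. 152.  57.  32.] 1099 [0.532  0.4292 0.0117] [ 0.441   0.3255 -0.0051] [0.6255 0.6013 0.0172]
side notebook 0.55 [325. 253.  11.  31.] 123 [ 0.6482 -0.2297  0.0051] [ 0.6337 -0.2787 -0.0019] [ 0.6646 -0.1564  0.0098]
```

View pics/top0.png

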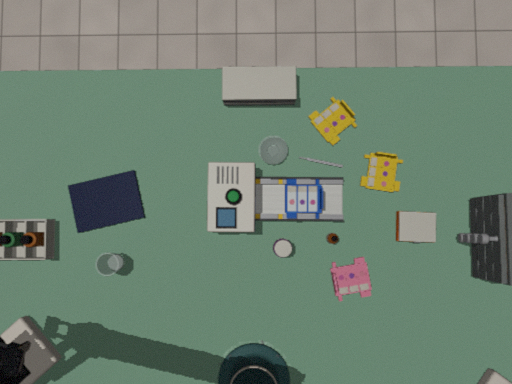

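View pics/side0.png

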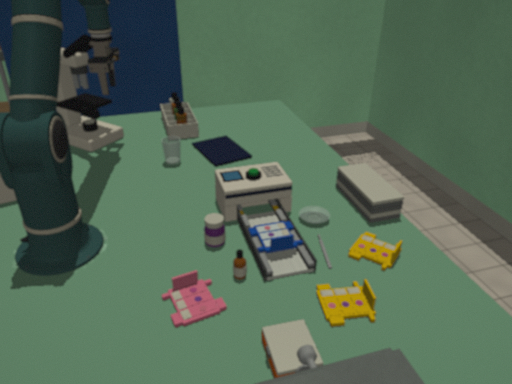

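The top view shows the dock with its hood at (231,197), the green button at (233,197), and the blue tray at (302,200) with its lip at about column 321. The push is towards image left, which is about world +y. The look-alikes are two yellow trays and one pink one.

```bash
python3 - <<'E'
from h import *
np.set_printoptions(precision=4,suppress=True)
for c in ("top","side"):
    s=snap(c); P=np.full((384,512,3),9.); m=s["z_map"]>0; P[m]=pts(s,m)
    x,y,z=P[...,0],P[...,1],P[...,2]
    R=(x>.42)&(x<.66)&(y>-.3)&(y<.16)
    hsv=cv2.cvtColor(s["img"],cv2.COLOR_RGB2HSV)
    top=R&(z>.09)&(z<.107); q=P[top][:,:2]
    (cx,cy),wh,a=cv2.minAreaRect(q.astype(np.float32)*1000); print(c,"hood",cx,cy,wh,a,np.percentile(q,[1,99],axis=0).ravel(),np.median(P[top][:,2]))
    g=R&(z>.08)&(hsv[...,0]>50)&(hsv[...,0]<85)&(hsv[...,1]>120); print("button",P[g].mean(0),np.percentile(P[g],[3,50,97],axis=0),g.sum())
    b=R&(hsv[...,0]>100)&(hsv[...,0]<125)&(hsv[...,1]>150)&(y<-.06)
    t=P[b]; print("blue",np.percentile(t,[1,50,99],axis=0)); l=t[t[:,2]>.058]; print("lip",len(l),l.mean(0),np.percentile(l,[2,50,98],axis=0))
    if len(l)>5: print(np.polyfit(l[:,0],l[:,1],1))
    # guides / rails: dark strips
    for yy in np.arange(-.26,-.02,.04):
        k=R&(abs(y-yy)<.01)&(z>.02)&(z<.06); print(yy,np.percentile(x[k],[1,99]) if k.any() else '')
    k=R&(z>.004)&(y<.0);print("dock rear y",np.percentile(y[k],[.2,1]))
E
python3 - <<'E'
import cv2
a=cv2.imread("pics/top0.png")[150:260,195:355]; b=cv2.imread("pics/side0.png")[155:285,190:350]
cv2.imwrite("pics/crop.png",cv2.vconcat([cv2.resize(a,(480,330),interpolation=2),cv2.resize(b,(320,260),interpolation=2,).copy() if 0 else cv2.resize(b,(480,265),interpolation=2)]))
E
```

```text
top hood 542.1458129882812 59.606590270996094 (136.52603149414062, 199.3155059814453) 89.17045593261719 [ 0.4433 -0.0058  0.6405  0.126 ] 0.10042847171208369
button [0.542  0.0538 0.1205] [[0.5273 0.0392 0.1099]
 [0.5415 0.0533 0.1214]
 [0.5575 0.0693 0.1269]] 117
blue [[ 0.4835 -0.2038  0.0279]
 [ 0.538  -0.1887  0.0368]
 [ 0.5975 -0.0974  0.0699]]
lip 36 [ 0.5374 -0.2018  0.0672] [[ 0.5108 -0.2039  0.0626]
 [ 0.5379 -0.2009  0.0675]
 [ 0.5651 -0.1999  0.0719]]
[-0.0076 -0.1977]
-0.26 [0.4255 0.6028]
-0.22 [0.4212 0.6028]
-0.18 [0.4745 0.603 ]
-0.13999999999999999 [0.4746 0.6035]
-0.09999999999999998 [0.4747 0.6037]
-0.05999999999999997 [0.4749 0.6039]
dock rear y [-0.295 -0.284]
side hood 539.5745239257812 58.420806884765625 (143.05824279785156, 200.6049041748047) 89.70021057128906 [ 0.4404 -0.009   0.6358  0.1256] 0.09992727900655118
button [0.5389 0.0435 0.1179] [[0.5267 0.0364 0.1112]
 [0.539  0.0418 0.1191]
 [0.5531 0.0533 0.1232]] 59
blue [[ 0.4813 -0.2082  0.0284]
 [ 0.5355 -0.2038  0.0373]
 [ 0.5951 -0.1054  0.0661]]
lip 55 [ 0.5363 -0.2053  0.0627] [[ 0.5117 -0.2081  0.0582]
 [ 0.5354 -0.2054  0.0627]
 [ 0.5615 -0.2026  0.0677]]
[-0.0032 -0.2035]
-0.26 [0.4209 0.6016]
-0.22 [0.4696 0.6022]
-0.18 [0.4699 0.6016]
-0.13999999999999999 [0.4711 0.6024]
-0.09999999999999998 [0.4718 0.6031]
-0.05999999999999997 [0.4717 0.6031]
dock rear y [-0.2737 -0.272 ]
```

View pics/crop.png

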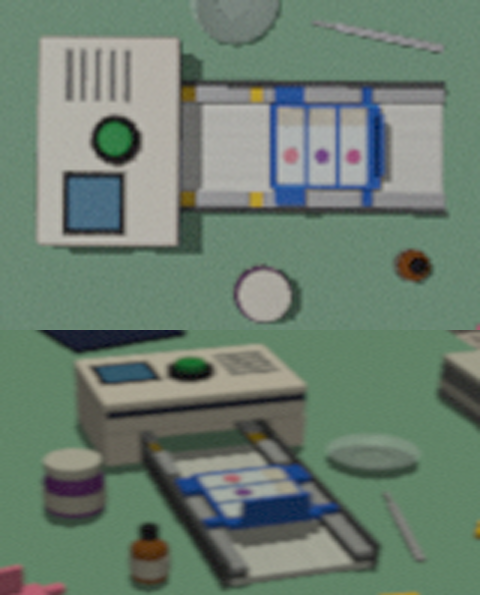

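The rear face is at y≈-0.205, x≈0.538, and the push is along +y. Home puts the rear face at y≈-0.098. Next I approach above it with the fingers shut.

```bash
python3 -m jog '[[[0,22,-23,2,0,0,0.26],[0,22,-23,2,0,0,0.26],[0,22,-23,2,0,0,0.26],[0,22,-23,2,0,0,0.26],[0,22,-23,2,0,0,0.26],[0,22,-23,2,0,0,0.26],[0,22,-23,2,0,0,0.26],[0,22,-23,2,0,0,0.26]]]'; python3 -m jog '[[[0,15.4,-28,0,0,0,0],[0,15.4,-28,0,0,0,0],[0,15.4,-28,0,0,0,0],[0,15.4,-28,0,0,0,0],[0,15.4,-28,0,0,0,0],[0,15.4,-28,0,0,0,0],[0,15.4,-28,0,0,0,0],[0,15.4,-28,0,0,0,0]]]'; python3 -m jog '[[[0,0,-38,0,0,0,0],[0,0,-38,0,0,0,0],[0,0,-38,0,0,0,0],[0,0,-38,0,0,0,0],[0,0,-38,0,0,0,0],[0,0,-38,0,0,0,0],[0,0,-38,0,0,0,0],[0,0,-38,0,0,0,0]]]'
```

```text
clock: 1.87
ee_pos: [0.3891, 0.3948, 0.2352]
ee_rot: [0.004, 3.14, -0.001]
contact_force: [0.2, -0.4, 0.2]
gripper_width: 0.0402
finger_force: 0.0
clock: 2.53
ee_pos: [0.5414, 0.1141, 0.2351]
ee_rot: [0.003, 3.14, -0.002]
contact_force: [0.1, -0.7, 0.8]
gripper_width: 0.0004
finger_force: 0.0
clock: 3.2
ee_pos: [0.5395, -0.2167, 0.2349]
ee_rot: [-0.004, 3.141, 0.0]
contact_force: [0.7, -0.5, 0.2]
gripper_width: 0.0004
finger_force: 0.0
```

```bash
python3 -m jog '[[[0,0,-3.3,0,0,0,0],[0,0,-3.3,-4,0,0,0],[0,0,-3.3,-8,0,0,0],[0,0,-3.3,-12,0,0,0],[0,0,-3.3,-15,0,0,0],[0,0,-3.3,-17.5,0,0,0],[0,0,-3.3,-19.6,0,0,0],[0,0,-3.3,-19.6,0,0,0]]]'
python3 - <<'E'
from h import *
s=snap("side"); cv2.imwrite("pics/pre.png",cv2.resize(s["img"][160:300,180:360,::-1],(720,560),interpolation=2)); o=bot.observe(); print(o["ee_pos"],o["contact_force"])
E
```

```text
clock: 3.87
ee_pos: [0.5369, -0.2464, 0.0344]
ee_rot: [0.004, -3.134, -0.004]
contact_force: [0.0, 0.8, -0.2]
gripper_width: 0.0004
finger_force: 0.0
[ 0.53824201 -0.24719083  0.03672095] [-0.26661473  0.23286963  0.43633031]
```

View pics/pre.png

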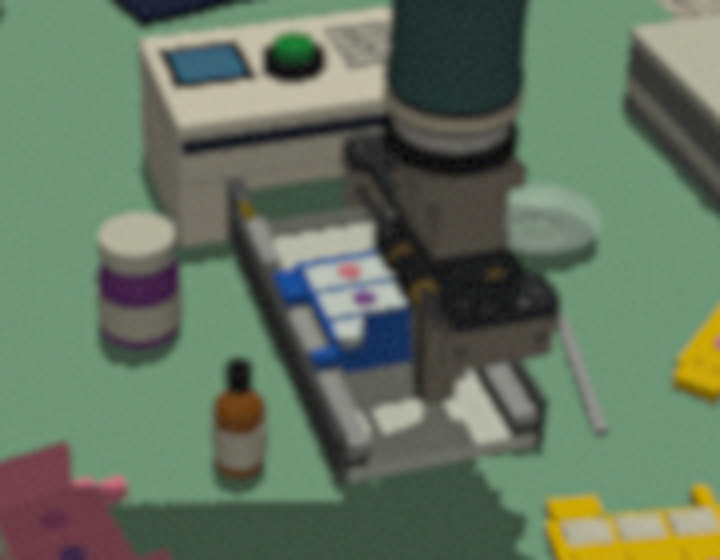

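The shut fingers are behind the tray, between the rails and clear of everything else. Pushing now.

```bash
python3 -m jog '[[[0,0,1,0,0,0,0],[0,0,1.8,0,0,0,0],[0,0,2.5,0,0,0,0],[0,0,3.2,0,0,0,0],[0,0,3.9,0,0,0,0],[0,0,4.6,0,0,0,0],[0,0,5.3,0,0,0,0],[0,0,6,0,0,0,0]]]';python3 -m jog '[[[0,0,0.6,0,0,0,0],[0,0,1.2,0,0,0,0],[0,0,1.8,0,0,0,0],[0,0,2.4,0,0,0,0],[0,0,3,0,0,0,0],[0,0,3.5,0,0,0,0],[0,0,4,0,0,0,0],[0,0,4,0,0,0,0]]]'
python3 - <<'E'
from h import *
s=snap("side"); cv2.imwrite("pics/mid.png",cv2.resize(s["img"][160:300,180:360,::-1],(720,560),interpolation=2)); o=bot.observe(); print(o["ee_pos"],o["contact_force"])
E
```

```text
clock: 4.58
ee_pos: [0.5412, -0.1896, 0.0402]
ee_rot: [-0.001, 3.137, -0.005]
contact_force: [1.0, -6.2, 3.8]
gripper_width: 0.0004
finger_force: 3.3
clock: 5.25
ee_pos: [0.5413, -0.1486, 0.0401]
ee_rot: [-0.003, 3.138, -0.003]
contact_force: [0.6, -3.5, 3.6]
gripper_width: 0.0006
finger_force: 1.9
[ 0.54131691 -0.14858283  0.03999829] [ 0.54300246 -2.9323776   4.10222717]
```

View pics/mid.png

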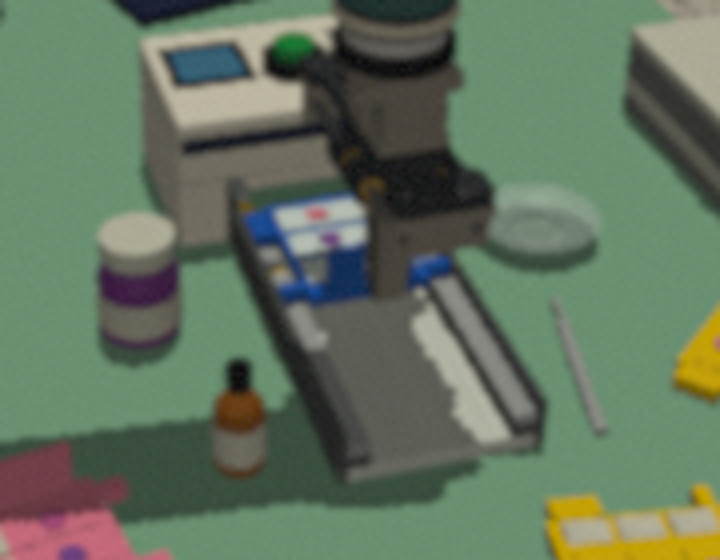

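```bash
python3 -m jog '[[[0,0,0.4,0,0,0,0],[0,0,0.8,0,0,0,0],[0,0,1.2,0,0,0,0],[0,0,1.6,0,0,0,0],[0,0,1.9,0,0,0,0],[0,0,2.2,0,0,0,0],[0,0,2.5,0,0,0,0],[0,0,2.5,0,0,0,0]]]'; python3 -m jog '[[[0,0,0.2,0,0,0,0],[0,0,0.4,0,0,0,0],[0,0,0.6,0,0,0,0],[0,0,0.6,0,0,0,0]]]'
python3 - <<'E'
from h import *
s=snap("side"); o=bot.observe(); print(o["ee_pos"],o["contact_force"])
P=np.full((384,512,3),9.); m=s["z_map"]>0; P[m]=pts(s,m)
hsv=cv2.cvtColor(s["img"],cv2.COLOR_RGB2HSV)
x,y,z=np.moveaxis(P,2,0)
b=(x>.42)&(x<.66)&(y>-.25)&(y<0)&(hsv[...,0]>100)&(hsv[...,0]<125)&(hsv[...,1]>150); t=P[b]; print(np.percentile(t,[1,50,99],axis=0))
E
```

```text
clock: 5.97
ee_pos: [0.5413, -0.1245, 0.04]
ee_rot: [-0.002, 3.138, -0.004]
contact_force: [0.0, -5.6, 5.2]
gripper_width: 0.0004
finger_force: 3.2
clock: 6.3
ee_pos: [0.5413, -0.1189, 0.04]
ee_rot: [-0.001, 3.138, -0.004]
contact_force: [1.7, -6.8, 5.6]
gripper_width: 0.0001
finger_force: 3.5
[ 0.54131963 -0.11882685  0.03996671] [ 1.79705044 -6.14435908  5.60748246]
[[ 0.48183663 -0.10709971  0.02852609]
 [ 0.51544674 -0.10147716  0.036273  ]
 [ 0.59349718 -0.00984353  0.06447978]]
```

```bash
for i in 1 2 3; do python3 -m jog '[[[0,0,0.1,0,0,0,0],[0,0,0.2,0,0,0,0],[0,0,0.2,0,0,0,0]]]' | egrep 'pos|contact'; done
```

```text
ee_pos: [0.5413, -0.1171, 0.04]
contact_force: [1.3, -6.9, 5.6]
ee_pos: [0.5413, -0.1152, 0.04]
contact_force: [2.0, -6.6, 5.5]
ee_pos: [0.5415, -0.113, 0.0399]
contact_force: [2.2, -7.3, 5.1]
```

```bash
for i in 1 2 ; do python3 -m jog '[[[0,0,0.1,0,0,0,0],[0,0,0.2,0,0,0,0],[0,0,0.2,0,0,0,0]]]' | egrep 'pos|contact'; done;  python3 - <<'E'
from h import *
s=snap("side"); cv2.imwrite("pics/h1.png",cv2.resize(s["img"][180:270,210:320,::-1],(770,600)[:2],interpolation=2))
P=np.full((384,512,3),9.); m=s["z_map"]>0; P[m]=pts(s,m)
hsv=cv2.cvtColor(s["img"],cv2.COLOR_RGB2HSV)
x,y,z=np.moveaxis(P,2,0)
b=(x>.42)&(x<.66)&(y>-.25)&(y<0)&(hsv[...,0]>100)&(hsv[...,0]<125)&(hsv[...,1]>150); t=P[b]; print(np.percentile(t,[1,50,99],axis=0))
E
```

```text
ee_pos: [0.54, -0.1092, 0.039]
contact_force: [0.9, -4.6, 5.0]
ee_pos: [0.5401, -0.1079, 0.0391]
contact_force: [0.7, -6.4, 3.5]
[[ 0.48470474 -0.09811534  0.02074534]
 [ 0.51976156 -0.09278253  0.02953121]
 [ 0.59150685 -0.00075437  0.0573496 ]]
```

View pics/h1.png

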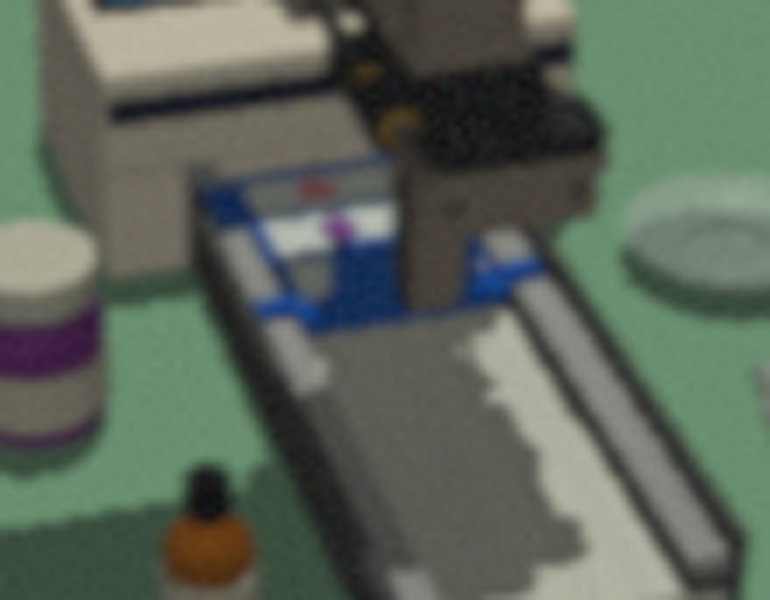

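All blue heights fell by about 7–8 mm, and the ears sit in the notches at about (280,305) and (505,270), so the tray is home. I back off and rise, then re-measure.

```bash
python3 -m jog '[[[0,0,-2,0,0,0,0],[0,0,-5,0,0,0,0],[0,0,-7,3,0,0,0],[0,0,-7,7,0,0,0],[0,0,-7,11,0,0,0],[0,0,-7,15,0,0,0],[0,0,-7,17,0,0,0],[0,0,-7,17,0,0,0]]]';  python3 -m jog '[[[0,-10,-4,0,0,0,0],[0,-10,-4,0,0,0,0],[0,-10,-4,0,0,0,0],[0,-10,-4,0,0,0,0]]]'
python3 - <<'E'
from h import *
np.set_printoptions(precision=4,suppress=True)
ims=[]
for c in ("side","top"):
    s=snap(c); ims.append(cv2.resize((s["img"][150:270,190:330] if c=="side" else s["img"][140:260,190:330])[:,:,::-1],(400,343),interpolation=2))
    P=np.full((384,512,3),9.); m=s["z_map"]>0; P[m]=pts(s,m)
    hsv=cv2.cvtColor(s["img"],cv2.COLOR_RGB2HSV)
    x,y,z=np.moveaxis(P,2,0)
    R=(x>.42)&(x<.66)
    b=R&(y>-.25)&(y<0)&(hsv[...,0]>100)&(hsv[...,0]<125)&(hsv[...,1]>150); t=P[b]; print(c,np.percentile(t,[1,50,99],axis=0))
    g=R&(y>0)&(y<.12)&(z>.115)&(hsv[...,0]>50)&(hsv[...,0]<85); print("btn",g.sum(),P[g].mean(0),np.percentile(P[g],[2,50,98],axis=0))
cv2.imwrite("pics/h2.png",cv2.hconcat(ims))
E
```

```text
clock: 8.32
ee_pos: [0.5422, -0.1759, 0.2133]
ee_rot: [-0.006, 3.134, 0.001]
contact_force: [0.5, -0.5, 0.9]
gripper_width: 0.0004
finger_force: 0.0
clock: 8.65
ee_pos: [0.4341, -0.2173, 0.2071]
ee_rot: [-0.004, -3.137, -0.005]
contact_force: [0.2, -0.7, 0.6]
gripper_width: 0.0007
finger_force: 0.0
side [[ 0.486  -0.0977  0.0202]
 [ 0.539  -0.0932  0.032 ]
 [ 0.5952 -0.0018  0.0578]]<stdin>:11: RuntimeWarning: Mean of empty slice.
  ret = um.true_divide(
Traceback (most recent call last):
IndexError: index -1 is out of bounds for axis 0 with size 0
```

Run:
```python
from h import *
np.set_printoptions(precision=4,suppress=True)
s=snap("top"); cv2.imwrite("pics/h2.png",cv2.resize(s["img"][140:260,190:330,::-1],(700,600),interpolation=2))
P=np.full((384,512,3),9.); m=s["z_map"]>0; P[m]=pts(s,m)
hsv=cv2.cvtColor(s["img"],cv2.COLOR_RGB2HSV); x,y,z=np.moveaxis(P,2,0)
g=(x>.42)&(x<.66)&(y>0)&(y<.12)&(z>.108)&(hsv[...,0]>50)&(hsv[...,0]<85)&(hsv[...,1]>120); print("btn",g.sum(),P[g].mean(0),np.percentile(P[g],[2,50,98],axis=0))
for a in (-.085,-.07,-.055,-.04,-.025):
    k=(abs(x-.54)<.03)&(abs(y-a)<.007); print(a,np.median(z[k]))
```

```text
btn 114 [0.5418 0.0541 0.1206] [[0.5273 0.0391 0.1099]
 [0.5414 0.0532 0.1213]
 [0.5562 0.0706 0.1274]]
-0.085 0.029850755826094977
-0.07 0.02957778592168836
-0.055 0.02951605763396392
-0.04 0.029083784682711444
-0.025 0.029085694562936082
```

View pics/h2.png

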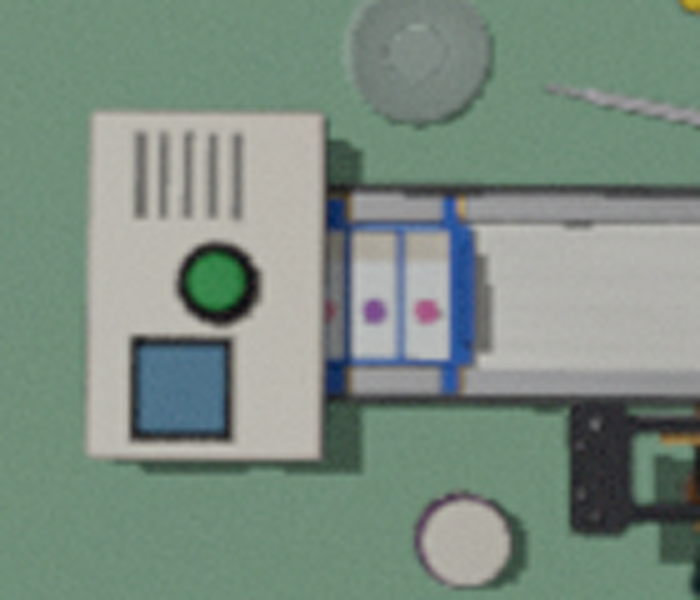

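```bash
python3 -m jog '[[[0,10.5,20,0,0,0,0],[0,10.5,20,0,0,0,0],[0,10.5,20,0,0,0,0],[0,10.5,20,0,0,0,0],[0,10.5,20,0,0,0,0],[0,10.5,20,0,0,0,0],[0,10.5,27.1,0,0,0,0],[0,10.5,27.1,0,0,0,0]]]'; python3 -m jog '[[[0,0,0,-2,0,0,0],[0,0,0,-4,0,0,0],[0,0,0,-5.5,0,0,0],[0,0,0,-5.5,0,0,0]]]'
```

```text
clock: 9.42
ee_pos: [0.5449, 0.0594, 0.2072]
ee_rot: [0.009, -3.139, -0.002]
contact_force: [0.5, 1.0, 1.0]
gripper_width: 0.0009
finger_force: 0.0
clock: 9.75
ee_pos: [0.5424, 0.0564, 0.1496]
ee_rot: [0.009, -3.134, 0.001]
contact_force: [-0.5, -0.3, -0.5]
gripper_width: 0.0003
finger_force: 0.0
```

The tray is level at home, with its rear ears in the notches at about (452,208) and (452,378). The button is at (217,282) and the tool is above it, so I press in small steps.

```bash
python3 -m jog '[[[0,0,-0.1,-1,0,0,0],[0,0,-0.1,-2,0,0,0],[0,0,-0.1,-2.4,0,0,0],[0,0,-0.1,-2.4,0,0,0]]]'| egrep 'pos|contact'; for i in 1 2 3; do python3 -m jog '[[[0,0,0,-0.1,0,0,0],[0,0,0,-0.2,0,0,0],[0,0,0,-0.2,0,0,0]]]'| egrep 'pos|contact'; done
```

```text
ee_pos: [0.5442, 0.0533, 0.1286]
contact_force: [0.2, 1.2, 0.8]
ee_pos: [0.5451, 0.0531, 0.128]
contact_force: [-0.6, 0.5, -1.3]
ee_pos: [0.5447, 0.0532, 0.1256]
contact_force: [-0.5, 0.3, -0.6]
ee_pos: [0.5446, 0.0532, 0.1234]
contact_force: [-0.3, -0.1, 0.0]
```

```bash
for i in 1 2 3 4; do python3 -m jog '[[[0,0,0,-0.1,0,0,0],[0,0,0,-0.2,0,0,0],[0,0,0,-0.2,0,0,0]]]'| egrep 'pos|contact'; done
```

```text
ee_pos: [0.5448, 0.0532, 0.1216]
contact_force: [-0.0, -0.1, 1.9]
ee_pos: [0.5449, 0.0532, 0.1196]
contact_force: [0.0, -0.8, 3.3]
ee_pos: [0.5449, 0.0532, 0.1176]
contact_force: [-0.5, -0.9, 4.1]
ee_pos: [0.5449, 0.0532, 0.1164]
contact_force: [-3.3, -0.0, 9.5]
```

It bottomed after about 6 mm at 9.5 N. I press a touch more, then release and move clear.

```bash
python3 -m jog '[[[0,0,0,-0.1,0,0,0],[0,0,0,-0.1,0,0,0],[0,0,0,-0.1,0,0,0]]]'| egrep 'pos|contact'; python3 -m jog '[[[0,0,0,0.5,0,0,0],[0,0,0,1.5,0,0,0],[0,0,0,4,0,0,0],[0,0,0,8,0,0,0],[0,0,0,10,0,0,0],[0,0,0,10,0,0,0],[0,0,0,10,0,0,0]]]'; python3 -m jog '[[[0,-10,14,0,0,0,0],[0,-10,14,0,0,0,0],[0,-10,14,0,0,0,0],[0,-10,14,0,0,0,0],[0,-10,14,0,0,0,0],[0,-10,14,0,0,0,0],[0,-10,14,0,0,0,0]]]'|grep pos
python3 - <<'E'
from h import *
s=snap("top"); P=np.full((384,512,3),9.); m=s["z_map"]>0; P[m]=pts(s,m)
hsv=cv2.cvtColor(s["img"],cv2.COLOR_RGB2HSV); x,y,z=np.moveaxis(P,2,0)
g=(x>.42)&(x<.66)&(y>0)&(y<.12)&(z>.1)&(hsv[...,0]>50)&(hsv[...,0]<85)&(hsv[...,1]>120); print("btn",g.sum(),np.percentile(P[g][:,2],[50,98]))
for a in (-.085,-.055,-.025):
    k=(abs(x-.54)<.03)&(abs(y-a)<.007); print(a,np.median(z[k]))
E
```

```text
ee_pos: [0.545, 0.0532, 0.1162]
contact_force: [-5.8, 0.1, 17.0]
clock: 12.67
ee_pos: [0.5452, 0.0533, 0.2156]
ee_rot: [-0.004, 3.139, 0.001]
contact_force: [-0.2, 0.1, -0.7]
gripper_width: 0.0004
finger_force: 0.0
ee_pos: [0.4444, 0.1926, 0.2136]
btn 118 [0.12144353 0.12815351]
-0.085 0.02981671398549235
-0.055 0.0287509855584136
-0.025 0.029524559755998436
```

The button is back up, the tray is level at home, and the arm is clear.

```bash
python3 -c "
from bench import bot; print(bot.job_done())"
```

```text
the job is handed in; nothing more can be done
None
```

I pushed the tray home into the notches, pressed the green button fully down and released it, moved the arm clear and handed the job in; the hand-in returned no verdict.

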